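# Fit the drain plate under the lips of the draining tray

### The arm

A 7-joint arm with a two-finger parallel gripper is mounted at the origin on a cart in front of the work surface, level with it; the furniture and walls round the work are solid. World frame = base frame: x ahead of the robot, y to its left, z up, the work surface at z = 0. Lengths are in m, angles in rad, forces in N, time in s.
With the tool pointing down it reaches from about 0.4 to 0.875 m from the base axis. Payload 19.3 kg.
Tool frame: the origin (TCP) lies between the finger pads; the fingertips stand 17 mm ahead of it and the grasp point (between the pads) lies 2 mm behind it; z points along the fingers, x is the direction in which the jaws open and shut, and the axes are right-handed (so a half turn about z gives the same grasp; the last joint's range is limited). The gripper opens to 85 mm and grips with 20 to 120 N. Pads are 22 mm wide; open, the fingers measure 114 mm over their backs; the gripper's body (76 mm by 85 mm) begins 54 mm behind the grasp point. The pads swing forward as they close: fully open they stand 13 mm farther back than shut.
Start: joints at [-1.398, 0.521, -0.036, 1.599, 0.021, 1.021, -0.113], TCP at [0.15, 0.607, 0.248] pointing down, gripper open.
Joint ranges: [-2.91, 2.91], [-0.3, 2.13], [-1.5, 1.42], [0.17, 2.43], [-1.26, 4.41], [0.16, 1.93], [-2.52, 2.52]. Speed limits (rad/s): [1.89, 1.89, 2.39, 2.39, 3.01, 3.01, 3.01].

### API

Orientations are given as [roll, pitch, yaw] about the fixed x, y, z axes, in that order (R = Rz(yaw) Ry(pitch) Rx(roll)).
In Python, from workcell import bot gives the robot as it stands. The module is installed in compiled form; this text tells all that it offers.
- The arm moves only by the tool arm_command, never from a script. Its argument "targets" is a list of rows, each a list of 6 numbers: the shift along the tool's x, y, z in mm, then the turn, a rotation vector about the tool's x, y, z in degrees. In form: [[x, y, z, wx, wy, wz], ...]. A call has 1 to 8 rows; each row shifts and turns the pose as measured when the row begins, along the tool's axes as they then stand; what a row does not reach is not made up. A row lasts 1/10 s, in which the tool goes at most 50 mm and 8.59 degrees, less where a joint would pass 70% of its speed; a pose out of reach is approached as far as the arm can. A call is refused whole if a number of a shift passes 50 or a number of a turn 8.59, either way. A call with a gripper value outside its range is refused whole. "grip" is the opening in per cent of the stroke, from 0 (shut) to 100 (fully open), set as the call begins (left out, the last holds). The fingers move at their own pace and stop on an object; "grip_force" is the grip in N (left out, the last holds). Time passes only in rows, so rows that do not move let the fingers close. It gives the time, the measured TCP pose, the force and the opening at its end, in the units of the state.
- bot.observe(): the state, without advancing time (a new reading comes with each control period).
- bot.grab_frame(name): name is "scene" or "side" or "wrist"; returns a dict with "color" (480x640x3 uint8, red, green, blue), "depth" (480x640 float32, m along the optical axis (not along the pixel's ray), 0 where there is no reading), "fov_y" (degrees; the focal length in pixels is half the picture's height over the tangent of half this angle, whatever the lens; pixels are square), "cx", "cy" (the principal point, pixels), "R" (3x3) and "t" (3): a world point X has camera coordinates R X + t; the wrist camera has in their place "hand_eye" (4x4, takes a point from camera to tool coordinates, whose origin is the TCP and whose axes are the tool frame's). Camera axes: x right, y down, z forward; pixel columns grow to the right and rows downward; lengths in m; the calibration is good to about 2 mm. A picture is of the moment at which its call begins: read the wrist's pose just before it.
- bot.job_done(): hands the job in, once; it reports no verdict.
The state is a dict: "clock": time; "qpos": joint angles; "qd": joint speeds; "joint_efforts": joint torques, N m; "position": TCP position; "tool_rot": TCP orientation; "force": force on the tool from outside, world axes, zero at the start; "moment": the same for the moment, N m; "grip_width": finger opening in m.
Only numpy, scipy, OpenCV 4.12 (cv2) and the standard library are available. Lean on these libraries where they do the work, as an engineer would, in place of code of your own. Each camera call takes 0.05 s, during which the arm holds its last target. There are 200 camera calls.

### The job

Put the loose drain plate into the draining tray: it is longer than the opening, so tilt it, slide its low end deep under the wide lip, lower the other end in past the narrow lip, then slide the plate back under the narrow lip until it is home and lies flat on the ledges under both lips. Feel your way without forcing the plate against the tray, leave the things around in their places, and let go of the plate at the end.

Things in the scene. Friction and masses are not known exactly. Their poses are not given: they have to be found in the camera images.
- drain_plate: Loose slotted steel plate, 200 (x) x 118 (y) x 5 mm, about 0.3 kg, flat on the worktop, the same both ways round. A plain grey upright grip stands in its middle: 14 mm thick along x, 56 mm along y, its top 55 mm above the plate's underside; take it across its thickness from above. Origin: centre of the underside; z up.
- tray: Draining tray, fixed: steel base 268 (x) x 150 (y) mm with a grey rim frame on it, frame top 57 mm above the worktop, side walls 126 mm apart inside. Origin: centre of the base's underside; +x points from the wide lip to the narrow lip. The frame is clamped on the base with play: the whole frame stands up to 10 mm off centre either way along x, firmly; this is not measured and must be felt.
- wide_end (a point): Nominal middle of the inner face of the tray's -x end wall, at ledge height (30 mm above the worktop); true place up to 10 mm off along x with the frame. Here a lip 22 mm wide, 5 mm thick, underside 52 mm above the worktop, covers a ledge 30 mm wide (top at 30 mm). Against the wall the inmost 9 mm of the ledge is a step 4 mm higher.
- narrow_end (a point): The same at the +x end wall, 211 mm from wide_end: lip 9 mm wide, same heights, ledge 16 mm wide, no step; opening between lips 180 mm. A plate pushed in to the wide end's wall rests on the step, its other end 2 mm clear of this lip; slid back 11 mm against this wall it drops off the step and lies level, underside at 30 mm, under both lips.
- canister_a: Red storage canister with a chrome lid, 105 mm across, 176 mm high, behind the work beside the sink; bystander. Origin: centre of its underside.
- mug: White mug with a leaf pattern, 92 mm across, 95 mm high, at the front edge before the sink; bystander. Origin: centre of the underside of its bounding box, handle included.
- pepper: Pepper shaker, 44 mm across, 90 mm high, at the front edge; bystander. Origin: centre of its underside.
- candle: Plain pillar candle, 52 mm across, 144 mm high, right of the sink; bystander. Origin: centre of its underside.

How it is judged:
On the way:
1. the plate is held tilted in the tray's opening, its low end down inside the frame (angle between drain_plate's own z axis and vertical above 0.08 rad and z of drain_plate in the frame of tray below 0.066 m and horizontal distance between drain_plate and tray below 0.05 m), for 0.1 s.
At the end, for the whole second after the job is handed in: The plate lies at rest, level (within 0.012 rad) on both ledges of the tray, underside 28.5 to 31.2 mm above the worktop (off the step, so both ends are under the lips), centre within 20 mm of the tray's (z of drain_plate in the frame of tray between 0.0285 and 0.0312 m and angle between drain_plate's own z axis and vertical below 0.012 rad and horizontal distance between drain_plate and tray below 0.02 m and angle between the x axis of drain_plate and the x axis of tray, either way round below 0.1 rad and linear speed of drain_plate below 0.01 m/s); the robot touches nothing.
It fails at once if the plate is forced against the tray with more than 20 N (contact force between drain_plate and tray above 20 N).
It fails at once if a bystander is moved by more than 30 mm (distance of any of canister_a, mug, pepper, candle from where it was at the start of the episode above 0.03 m).
It also fails if it takes over 58 s, if anything falls off the work surface, if the arm or the gripper's body presses on something with over 40 N, if the wrist force passes 120 N, or if a joint passes its speed limit or range.

## Working session

There is one attempt and no reset: what is moved stays moved. The work goes in short steps, Python scripts to look and compute and a tool call to move; the robot and the scene stay as the last step left them, time stands still between calls to the robot, and variables do not carry over. Pictures are saved under pics/ and viewed, about 8 in all and at most 12, crops included, and the job is handed in when it is done.

Besides the shell and the picture viewer there is one more tool, called after ">>>" by a JSON object that holds its "op" and its "data". arm_command: Moves the arm, as the interface text tells. Its arguments: {"type":"object","properties":{"targets":{"type":"array"},"grip":{"type":"number"},"grip_force":{"type":"number"}},"required":["targets"]}

```bash
mkdir -p pics; cat > h.py <<'E'
from workcell import bot
import numpy as np, cv2
from scipy.spatial.transform import Rotation as Ro
np.set_printoptions(precision=4,suppress=True)
def T_tool(s):
    M=np.eye(4);M[:3,:3]=Ro.from_euler('xyz',s['tool_rot']).as_matrix();M[:3,3]=s['position'];return M
def cloud(n):
    s=bot.observe();f=bot.grab_frame(n)
    F=240/np.tan(np.radians(f['fov_y'])/2);v,u=np.mgrid[:480,:640];d=f['depth']
    P=np.stack([(u-f['cx'])/F*d,(v-f['cy'])/F*d,d],-1)
    if n=='wrist':
        M=T_tool(s)@f['hand_eye'];W=P@M[:3,:3].T+M[:3,3]
    else: W=(P-f['t'])@f['R']
    W[d==0]=np.nan
    return f['color'],W
def save(n,c): cv2.imwrite(n,cv2.cvtColor(c,cv2.COLOR_RGB2BGR))
E
python3 - <<'E'
from h import *
s=bot.observe();print({k:np.round(v,4) for k,v in s.items()})
for n in('scene','side','wrist'):
    c,W=cloud(n);np.savez('/tmp/'+n,c=c,W=W);save(f'pics/{n}0.png',c)
E
```

```text
{'clock': np.float64(0.0), 'qpos': array([-1.3982,  0.522 , -0.0363,  1.6   ,  0.0212,  1.0211, -0.1128]), 'qd': array([-0.0011,  0.0006,  0.0003, -0.0005,  0.0003,  0.0002,  0.0001]), 'joint_efforts': array([  0.0001, -92.7135,   1.9798, -36.993 ,   0.0177,   0.0084,
        -0.0001]), 'position': array([0.1502, 0.6064, 0.2477]), 'tool_rot': array([3.1415, 0.0012, 1.328 ]), 'force': array([-0.2487, -1.0057, -0.3857]), 'moment': array([-0.0166, -0.0352,  0.0055]), 'grip_width': np.float64(0.0854)}
```

View pics/scene0.png

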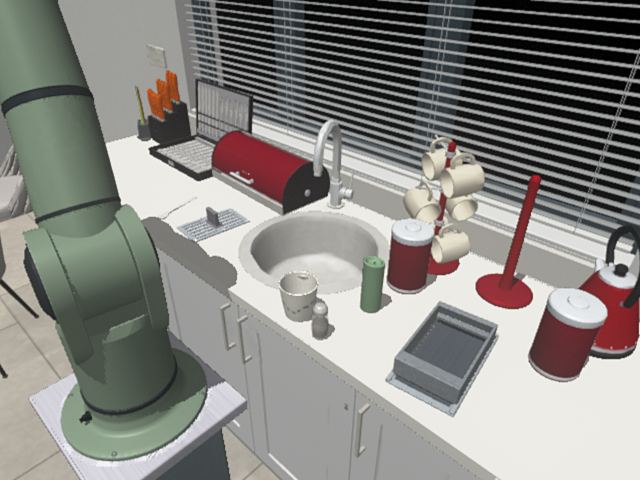

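View pics/side0.png

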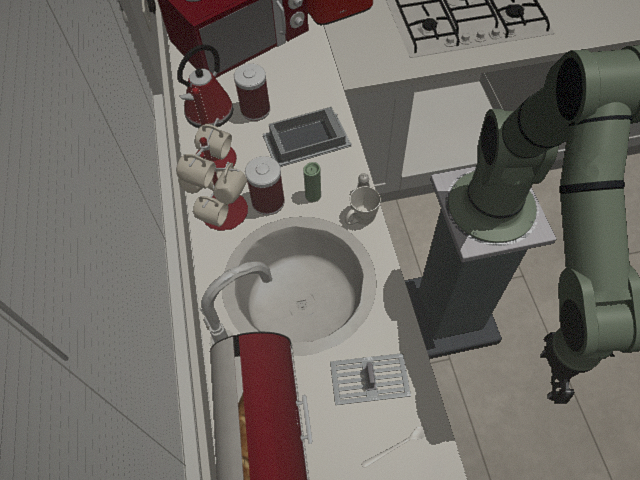

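The scene view shows the plate at about (213,222) and the tray at (445,355), with the sink, mug, pepper, candle and canister between them. The side view shows the plate at (370,378) and the tray at (307,135).

```bash
cat > m.py <<'E'
from h import *
def rect(P):
    r=cv2.minAreaRect((P[:,:2]*1000).astype(np.float32));return np.round(r[0],1),np.round(r[1],1),round(r[2],1)
def box(W,c0,r,z0,z1):
    return W[(np.hypot(W[...,0]-c0[0],W[...,1]-c0[1])<r)&(W[...,2]>z0)&(W[...,2]<z1)]
if __name__=='__main__':
    D={n:np.load(f'/tmp/{n}.npz') for n in('scene','side')}
    for n,p,t in(('scene',(222,213),(355,445)),('side',(378,370),(135,307))):
        W=D[n]['W']
        print(n,'plate px',W[p],'tray px',W[t])
        pc=np.nanmean(W[p[0]-5:p[0]+6,p[1]-5:p[1]+6].reshape(-1,3),0);tc=W[t]
        P=box(W,pc,.15,.012,.07);print(' grip',rect(P),P[:,2].max(),len(P))
        P=box(W,pc,.15,.0035,.008);print(' plate',rect(P))
        P=box(W,tc,.17,.052,.062);print(' frame',rect(P),np.median(P[:,2]),len(P))
        P=box(W,tc,.17,.003,.02);print(' base',rect(P),np.nanmedian(P[:,2]))
    for n,(u,v) in dict(canister=(408,255),mug=(298,297),pepper=(320,322),candle=(372,285)).items():
        print(n,D['scene']['W'][v,u])
    c=D['side']['c'];save('pics/crop1.png',np.hstack([cv2.resize(c[90:180,247:367],(480,360),interpolation=3),cv2.resize(D['scene']['c'][300:412,382:502],(320,300))[:300].copy() if 0 else cv2.resize(D['scene']['c'][300:420,385:505],(320,360),interpolation=3)]))
    # top-down height map of tray
    W=np.vstack([D['scene']['W'].reshape(-1,3),D['side']['W'].reshape(-1,3)]);np.save('/tmp/W',W)
E
python3 m.py
```

```text
scene plate px [0.5035 0.4396 0.0179] tray px [ 0.5159 -0.3876  0.0093]
 grip (array([508.1, 451.5]), array([60.8, 15.5]), 84.4) 0.059089737114152066 163
 plate (array([506.4, 418.4]), array([252.2, 200.6]), 86.6)
 frame (array([ 512.4, -388.1]), array([228.8, 139.5]), 7.4) 0.05556873599621882 1571
 base (array([ 501.5, -395.3]), array([275.7, 239.6]), 30.6) 0.007565625240286165
side plate px [0.5168 0.4699 0.0597] tray px [ 0.5101 -0.4045  0.008 ]
 grip (array([503.5, 418.4]), array([196.5, 211.5]), 88.2) 0.061973914228335106 227
 plate (array([513., 463.]), array([294.9, 296.7]), 33.2)
 frame (array([ 518. , -424.1]), array([226.2, 227.4]), 6.8) 0.05656719822237809 577
 base (array([ 505.9, -406.4]), array([326.6, 336.5]), 28.5) 0.008142145836184824
canister [ 0.64   -0.1924  0.1202]
mug [ 0.3678 -0.0848  0.0875]
pepper [ 0.3719 -0.1496  0.05  ]
candle [ 0.5175 -0.1793  0.0889]
```

View pics/crop1.png

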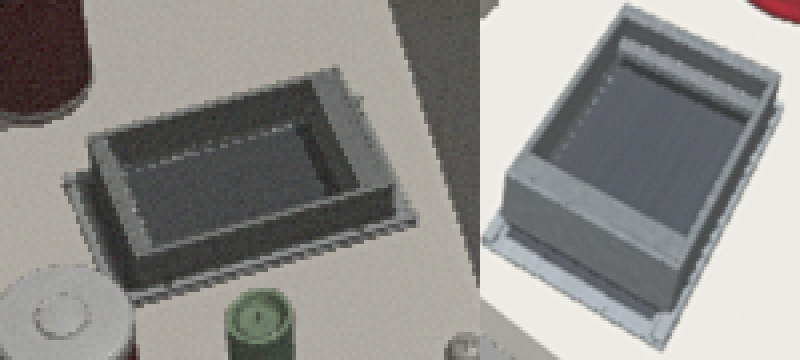

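The wide lip (left crop around (340,140)) faces the robot, so tray +x points away from it, with a yaw of about +7°. Next I move over the plate, after checking the clearance of tall objects.

```bash
cat >> h.py <<'E'
def down(yaw,tilt=0):  # tool x along heading yaw; tilt>0 raises the +x end
    return (Ro.from_euler('z',yaw)*Ro.from_euler('y',-tilt)*Ro.from_euler('x',np.pi)).as_matrix()
def plan(p,R,n):
    M=T_tool(bot.observe());r=Ro.from_matrix(M[:3,:3].T@R).as_rotvec()/n;d=(np.array(p)-M[:3,3])/n
    out=[]
    for i in range(n):
        Ri=M[:3,:3]@Ro.from_rotvec(r*i).as_matrix()
        out.append([round(float(x),1) for x in np.r_[Ri.T@d*1000,np.degrees(r)]])
    for i in range(0,n,8): print(str(out[i:i+8]).replace(' ',''))
E
python3 - <<'E'
from h import *
W=np.load('/tmp/W.npy');W=W[~np.isnan(W).any(1)]
for y in np.arange(-.6,.55,.1):
    S=W[(abs(W[:,1]-y)<.05)&(W[:,2]>.14)&(W[:,0]>.35)&(W[:,0]<.9)]
    if len(S): print(round(y,1),'minx',S[:,0].min(),'zmax with x<.7',S[S[:,0]<.7][:,2].max(initial=0))
plan([.46,.45,.27],down(np.radians(-5.6)),12)
E
```

```text
-0.6 minx 0.6079990081337561 zmax with x<.7 0.18619399777096488
-0.5 minx 0.6120357433217724 zmax with x<.7 0.18022402684548788
-0.4 minx 0.8103531544966908 zmax with x<.7 0.0
-0.3 minx 0.7844365683107464 zmax with x<.7 0.0
-0.2 minx 0.5094609755094378 zmax with x<.7 0.18366311628057588
-0.1 minx 0.5165161084853356 zmax with x<.7 0.17937886906716854
0.2 minx 0.709353834453146 zmax with x<.7 0.0
0.3 minx 0.737753467529495 zmax with x<.7 0.0
0.4 minx 0.7395953070571537 zmax with x<.7 0.0
0.5 minx 0.7441747182156515 zmax with x<.7 0.0
[[-6.4,28.2,-1.8,0.0,0.0,6.8],[-3.1,28.8,-1.8,0.0,0.0,6.8],[0.4,28.9,-1.8,0.0,0.0,6.8],[3.8,28.7,-1.8,0.0,0.0,6.8],[7.2,28.0,-1.8,0.0,0.0,6.8],[10.4,27.0,-1.8,0.0,0.0,6.8],[13.6,25.5,-1.8,0.0,0.0,6.8],[16.5,23.8,-1.8,0.0,0.0,6.8]]
[[19.2,21.6,-1.8,0.0,0.0,6.8],[21.6,19.2,-1.8,0.0,0.0,6.8],[23.7,16.5,-1.8,0.0,0.0,6.8],[25.5,13.6,-1.8,0.0,0.0,6.8]]
```

>>> {"op": "arm_command", "data": {"targets": [[-6,28,-2,0,0,6.8],[-3,29,-2,0,0,6.8],[0,29,-2,0,0,6.8],[4,29,-2,0,0,6.8],[7,28,-2,0,0,6.8],[10,27,-2,0,0,6.8],[14,25,-2,0,0,6.8],[16,24,-2,0,0,6.8]]}}

```text
clock: 0.95
position: [0.3579, 0.4973, 0.2621]
tool_rot: [3.14, 0.005, 0.351]
force: [-1.0, -0.3, -0.5]
grip_width: 0.0852
```

>>> {"op": "arm_command", "data": {"targets": [[19,22,-2,0,0,6.8],[22,19,-2,0,0,6.8],[24,16,-2,0,0,6.8],[25,14,-2,0,0,6.8],[0,0,0,0,0,0]]}}

```text
clock: 1.45
position: [0.4662, 0.4358, 0.2697]
tool_rot: [3.136, 0.002, -0.153]
force: [-0.3, -0.1, 0.1]
grip_width: 0.0852
```

```bash
python3 - <<'E'
from h import *;from m import *
s=bot.observe();print(s['qpos'],s['position'],s['tool_rot'],s['force'])
c,W=cloud('wrist');np.savez('/tmp/w1',c=c,W=W);save('pics/w1.png',c)
P=box(W,(.507,.455),.16,.035,.07);print(' grip',rect(P),np.percentile(P[:,2],[50,95]),len(P))
P=box(W,(.507,.455),.16,.003,.0085);print(' plate',rect(P),np.median(P[:,2]))
E
```

```text
[-1.0896  0.5535  0.3777  1.5488 -0.2186  1.0873 -0.8127] [0.4662 0.4358 0.2697] [ 3.1359  0.0021 -0.1526] [-0.2531 -0.0555  0.1403]
 grip (array([511.8, 454. ]), array([56.2, 13.5]), 83.9) [0.0557 0.0571] 881
 plate (array([510.5, 454.7]), array([317.6, 309.2]), 70.5) 0.005800871176874667
```

View pics/w1.png

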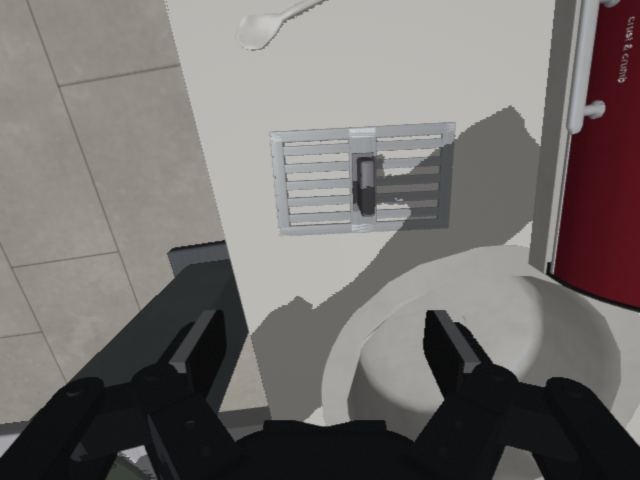

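The grip shows at (366,187) in the wrist view. It measures 56x13.5 mm with its top at 0.056, centred at (0.512, 0.454) with plate yaw -6.1°, and these agree with the given sizes.

```bash
python3 - <<'E'
from h import *
plan([.5118,.454,.03],down(np.radians(-6.1)),8)
E
```

```text
[[5.6,-3.1,29.9,0.0,0.0,-0.3],[5.6,-3.1,29.9,0.0,0.0,-0.3],[5.7,-3.0,29.9,0.0,0.0,-0.3],[5.7,-3.0,29.9,0.0,0.0,-0.3],[5.7,-2.9,29.9,0.0,0.0,-0.3],[5.7,-2.9,29.9,0.0,0.0,-0.3],[5.7,-2.8,29.9,0.0,0.0,-0.3],[5.7,-2.8,29.9,0.0,0.0,-0.3]]
```

>>> {"op": "arm_command", "data": {"targets": [[15,-8,20,0,0,-1],[15,-8,25,0,0,-1],[15,-8,25,0,0,-0.5],[0,0,30,0,0,0],[0,0,30,0,0,0],[0,0,30,0,0,0],[0,0,10,0,0,0],[0,0,0,0,0,0]]}}

```text
clock: 2.3
position: [0.5063, 0.4615, 0.0923]
tool_rot: [3.14, 0.008, -0.084]
force: [0.1, -0.4, 0.8]
grip_width: 0.0856
```

```bash
python3 - <<'E'
from h import *
print(bot.observe()['position'],bot.observe()['force'])
plan([.5118,.454,.03],down(np.radians(-6.1)),3)
E
```

```text
[0.5063 0.4615 0.0923] [ 0.0771 -0.3554  0.7713]
[[2.2,2.3,20.8,0.0,0.2,0.4],[2.2,2.3,20.8,0.0,0.2,0.4],[2.1,2.3,20.8,0.0,0.2,0.4]]
```

>>> {"op": "arm_command", "data": {"targets": [[3,4,15,0,0.3,0.6],[3,4,15,0,0.2,0.6],[0,0,15,0,0,0],[0,0,10,0,0,0],[0,0,7,0,0,0],[0,0,0,0,0,0]]}}

```text
clock: 2.9
position: [0.5122, 0.4559, 0.0318]
tool_rot: [-3.138, -0.003, -0.102]
force: [0.4, 0.0, -0.5]
grip_width: 0.0853
```

```bash
python3 - <<'E'
from h import *
print(bot.observe()['position'],bot.observe()['force'])
plan([.5118,.454,.03],down(np.radians(-6.1)),1)
E
```

```text
[0.5122 0.4559 0.0318] [ 0.3947  0.0088 -0.5217]
[[-0.2,2.0,1.8,-0.2,-0.2,0.3]]
```

>>> {"op": "arm_command", "data": {"targets": [[0,2,2,-0.2,-0.2,0.2],[0,0,0,0,0,0],[0,0,0,0,0,0],[0,0,0,0,0,0],[0,0,0,0,0,0],[0,0,0,0,0,0],[0,0,0,0,0,0]], "grip": 0, "grip_force": 80}}

```text
clock: 3.6
position: [0.5125, 0.4545, 0.0314]
tool_rot: [-3.141, -0.0, -0.105]
force: [0.3, -0.2, -2.9]
grip_width: 0.0133
```

>>> {"op": "arm_command", "data": {"targets": [[0,0,-10,0,0,0],[0,0,-30,0,0,0],[0,0,-40,0,0,0],[0,0,-40,0,0,0],[0,0,-40,0,0,0],[0,0,-40,0,0,0],[0,0,-30,0,0,0],[0,0,0,0,0,0]]}}

```text
clock: 4.4
position: [0.5115, 0.4528, 0.2737]
tool_rot: [3.141, 0.001, -0.106]
force: [0.0, -2.0, -3.1]
grip_width: 0.0133
```

```bash
python3 - <<'E'
from h import *
s=bot.observe();print(s['position'],s['tool_rot'],s['force'],s['moment'],s['qpos'],s['grip_width'])
plan([.50,-.385,.25],down(np.radians(7.4)),24)
E
```

```text
[0.5115 0.4528 0.2737] [ 3.1411  0.0007 -0.1064] [ 0.0186 -1.9869 -3.1238] [ 0.0171 -0.0326 -0.0067] [-1.0287  0.6239  0.3642  1.4138 -0.2306  1.1468 -0.7385] 0.013275733464300126
[[3.2,34.8,1.0,0.0,0.0,-0.6],[2.9,34.8,1.0,0.0,0.0,-0.6],[2.5,34.8,1.0,0.0,0.0,-0.6],[2.2,34.8,1.0,0.0,0.0,-0.6],[1.9,34.9,1.0,0.0,0.0,-0.6],[1.5,34.9,1.0,0.0,0.0,-0.6],[1.2,34.9,1.0,0.0,0.0,-0.6],[0.8,34.9,1.0,0.0,0.0,-0.6]]
[[0.5,34.9,1.0,0.0,0.0,-0.6],[0.2,34.9,1.0,0.0,0.0,-0.6],[-0.2,34.9,1.0,0.0,0.0,-0.6],[-0.5,34.9,1.0,0.0,0.0,-0.6],[-0.9,34.9,1.0,0.0,0.0,-0.6],[-1.2,34.9,1.0,0.0,0.0,-0.6],[-1.6,34.9,1.0,0.0,0.0,-0.6],[-1.9,34.9,1.0,0.0,0.0,-0.6]]
[[-2.2,34.8,1.0,0.0,0.0,-0.6],[-2.6,34.8,1.0,0.0,0.0,-0.6],[-2.9,34.8,1.0,0.0,0.0,-0.6],[-3.3,34.8,1.0,0.0,0.0,-0.6],[-3.6,34.7,1.0,0.0,0.0,-0.6],[-4.0,34.7,1.0,0.0,0.0,-0.6],[-4.3,34.6,1.0,0.0,0.0,-0.6],[-4.6,34.6,1.0,0.0,0.0,-0.6]]
```

>>> {"op": "arm_command", "data": {"targets": [[0,20,0,0,0,-0.5],[-3,35,0,0,0,-0.6],[-3,35,0,0,0,-0.6],[-3,35,0,0,0,-0.6],[-3,35,0,0,0,-0.6],[0,35,0,0,0,-0.6],[0,35,0,0,0,-0.6],[0,35,0,0,0,-0.6]]}}

```text
clock: 5.2
position: [0.4766, 0.1831, 0.2719]
tool_rot: [-3.142, 0.004, -0.014]
force: [1.6, 0.3, -1.8]
grip_width: 0.013
```

>>> {"op": "arm_command", "data": {"targets": [[0,35,0,0,0,-0.6],[0,35,0,0,0,-0.6],[0,35,0,0,0,-0.6],[0,35,0,0,0,-0.6],[0,35,0,0,0,-0.6],[0,35,0,0,0,-0.6],[0,35,0,0,0,-0.6],[0,35,0,0,0,-0.6]]}}

```text
clock: 6.0
position: [0.478, -0.1086, 0.2709]
tool_rot: [-3.14, 0.006, 0.073]
force: [1.5, 0.4, -2.1]
grip_width: 0.0129
```

```bash
python3 - <<'E'
from h import *
s=bot.observe();print(s['position'],s['tool_rot'],s['force'],s['moment'],s['qpos'],s['grip_width'])
plan([.50,-.385,.25],down(np.radians(7.4)),12)
E
```

```text
[ 0.478  -0.1086  0.2709] [-3.1397  0.006   0.0733] [ 1.4547  0.3978 -2.0807] [ 0.021  -0.0136 -0.0871] [-0.2885  0.3113  0.4941  1.9337 -0.1804  0.946   0.3658] 0.012927780148979419
[[0.2,23.1,1.7,-0.0,0.0,-0.3],[0.0,23.1,1.7,-0.0,0.0,-0.3],[-0.1,23.1,1.7,-0.0,0.0,-0.3],[-0.2,23.1,1.7,-0.0,0.0,-0.3],[-0.3,23.1,1.7,-0.0,0.0,-0.3],[-0.4,23.1,1.7,-0.0,0.0,-0.3],[-0.5,23.1,1.7,-0.0,0.0,-0.3],[-0.6,23.1,1.7,-0.0,0.0,-0.3]]
[[-0.7,23.1,1.7,-0.0,0.0,-0.3],[-0.8,23.1,1.7,-0.0,0.0,-0.3],[-0.9,23.1,1.7,-0.0,0.0,-0.3],[-1.0,23.1,1.7,-0.0,0.0,-0.3]]
```

>>> {"op": "arm_command", "data": {"targets": [[0,35,0,0,0,-0.3],[0,35,0,0,0,-0.3],[0,35,0,0,0,-0.3],[0,35,0,0,0,-0.3],[0,35,0,0,0,-0.3],[0,35,0,0,0,-0.3],[0,35,0,0,0,-0.3],[0,35,0,0,0,-0.3]]}}

```text
clock: 6.8
position: [0.5002, -0.3979, 0.268]
tool_rot: [-3.135, 0.009, 0.117]
force: [0.3, -0.0, -2.3]
grip_width: 0.013
```

>>> {"op": "arm_command", "data": {"targets": [[0,35,0,0,0,-0.3],[0,35,0,0,0,-0.3],[0,35,0,0,0,-0.3],[0,30,0,0,0,-0.3],[0,0,0,0,0,0],[0,0,0,0,0,0]]}}

```text
clock: 7.4
position: [0.5131, -0.5404, 0.2624]
tool_rot: [-3.131, 0.014, 0.134]
force: [0.1, 0.4, -2.4]
grip_width: 0.0135
```

```bash
python3 - <<'E'
from h import *;from m import *
s=bot.observe();print(s['position'],s['tool_rot'],s['force'],s['qpos'])
c,W=cloud('wrist');np.savez('/tmp/w2',c=c,W=W);save('pics/w2.png',c)
P=box(W,(.512,-.388),.15,.05,.064);print(' frame',rect(P),np.median(P[:,2]),len(P))
P=box(W,(.512,-.388),.17,.003,.012);print(' base',rect(P))
# held plate
Z=s['position'][2]-.026
P=box(W,s['position'],.15,Z-.012,Z+.012);print(' plate',rect(P),np.median(P[:,2])-s['position'][2])
E
```

```text
[ 0.5131 -0.5404  0.2624] [-3.1313  0.0136  0.1344] [ 0.1185  0.3524 -2.4413] [ 0.4922  0.774   0.4724  1.2073 -0.3355  1.2525  1.0908]
 frame (array([ 517.4, -404.2]), array([224.1, 103.4]), 7.4) 0.05809008620773032 8192
 base (array([ 519.7, -442.7]), array([336.8, 211.8]), 7.3)
 plate (array([ 513.3, -540. ]), array([200.5, 117.5]), 7.6) -0.025245885252056066
```

View pics/w2.png

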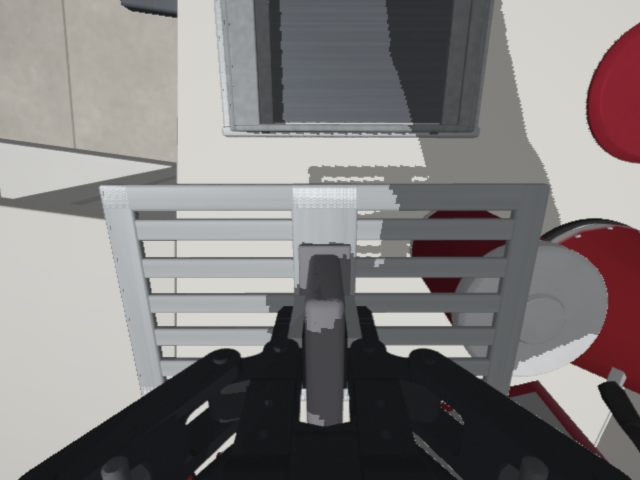

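The held plate fits at 200.5x117.5 mm, centred on the tool, and its yaw of 7.6° agrees. The tray frame is partly in view at rows 0-135, columns 215-495. I'll measure its edges in the tray axes.

```bash
python3 - <<'E'
from h import *
for f in('w2','scene'):
    W=np.load(f'/tmp/{f}.npz')['W'].reshape(-1,3);W=W[~np.isnan(W).any(1)]
    W=W[np.hypot(W[:,0]-.512,W[:,1]+.388)<.17]
    T=W[(W[:,2]>.053)&(W[:,2]<.062)]
    for a in(7.0,7.4,7.8):
        a=np.radians(a);e1=np.array([np.cos(a),np.sin(a)]);e2=np.array([-e1[1],e1[0]])
        s=T[:,:2]@e1*1000;t=T[:,:2]@e2*1000
        tm=np.percentile(t,.5)
        far=t>tm+20
        h,ed=np.histogram(s[far],np.arange(np.floor(s.min()),s.max()+2,2))
        print(f,np.degrees(a).round(1),'s ext',np.percentile(s,[.2,.5,99.5,99.8]),'t ext',np.percentile(t,[.2,.5,99.5,99.8]))
        if abs(a-np.radians(7.4))<1e-6: print(dict(zip(ed[:25].astype(int).tolist(),h[:25].tolist())),dict(zip(ed[-20:].astype(int).tolist(),h[-20:].tolist())))
        if f=='w2': # straightness of near side-wall edge
            k=[(s[(s//20)==q].mean(),t[(s//20)==q].min()) for q in np.unique(s//20)]
            print(' edge slope deg',np.degrees(np.polyfit(*np.array(k[1:-1]).T,1)[0]))
E
```

```text
w2 7.0 s ext [352.8364 353.1407 575.5543 575.9498] t ext [-516.3336 -516.0865 -413.5179 -412.8891]
 edge slope deg 0.432850049423023
w2 7.4 s ext [349.6707 349.9098 572.3206 572.6216] t ext [-519.1655 -519.0882 -416.6379 -416.4294]
{348: 44, 350: 242, 352: 249, 354: 253, 356: 240, 358: 246, 360: 254, 362: 242, 364: 254, 366: 242, 368: 258, 370: 255, 372: 253, 374: 241, 376: 287, 378: 1, 380: 0, 382: 0, 384: 0, 386: 0, 388: 0, 390: 0, 392: 0, 394: 0, 396: 0} {536: 0, 538: 0, 540: 0, 542: 0, 544: 0, 546: 0, 548: 0, 550: 0, 552: 0, 554: 0, 556: 0, 558: 171, 560: 276, 562: 258, 564: 265, 566: 251, 568: 243, 570: 256, 572: 240, 574: 68}
 edge slope deg 0.04573803599780814
w2 7.8 s ext [346.3374 346.6224 569.1078 569.3653] t ext [-522.5493 -522.4672 -419.4205 -418.9918]
 edge slope deg -0.34534471988030696
scene 7.0 s ext [347.4939 347.8432 573.3721 573.9083] t ext [-517.45   -517.3215 -378.938  -378.4678]
scene 7.4 s ext [344.4272 344.8069 569.8323 570.8087] t ext [-520.3351 -520.1853 -382.0162 -381.6649]
{343: 10, 345: 43, 347: 62, 349: 45, 351: 39, 353: 51, 355: 43, 357: 53, 359: 45, 361: 38, 363: 45, 365: 50, 367: 49, 369: 43, 371: 42, 373: 19, 375: 14, 377: 2, 379: 3, 381: 1, 383: 1, 385: 4, 387: 1, 389: 3, 391: 1} {535: 1, 537: 1, 539: 1, 541: 2, 543: 2, 545: 1, 547: 3, 549: 0, 551: 3, 553: 7, 555: 31, 557: 38, 559: 34, 561: 25, 563: 31, 565: 34, 567: 22, 569: 26, 571: 10, 573: 3}
scene 7.8 s ext [341.1527 341.5772 566.6066 567.9223] t ext [-523.7451 -523.5713 -385.0516 -384.736 ]
```

```bash
cat >> h.py <<'E'
YAW=np.radians(7.44);E1=np.array([np.cos(YAW),np.sin(YAW)]);E2=np.array([-E1[1],E1[0]]);S0,T0=356.,-450.2
def go(x0,z0,th,n,t=T0):
    s=S0+x0+100*np.cos(th)-31*np.sin(th);z=z0+100*np.sin(th)+31*np.cos(th)
    plan(np.r_[(E1*s+E2*t)/1000,z/1000],down(YAW,th),n)
def where():
    s=bot.observe();M=T_tool(s);p=M[:3,3]*1000;x=M[:3,0];th=np.arctan2(x[2],x[:2]@E1)
    S=p[:2]@E1;t=p[:2]@E2
    f=s['force'];print('t%.2f x0 %.2f z0 %.2f th %.4f dt %.2f yaw %.4f roll %.4f | F1 %.1f F2 %.1f Fz %.1f My %.2f w %.4f'%(s['clock'],S-S0-100*np.cos(th)+31*np.sin(th),p[2]-100*np.sin(th)-31*np.cos(th),th,t-T0,np.arctan2(x[1],x[0])-YAW,M[2,1],f[:2]@E1,f[:2]@E2,f[2],s['moment'][:2]@E2,s['grip_width']))
E
python3 - <<'E'
from h import *
where();go(27,110,.2,8)
E
```

```text
t7.45 x0 -17.73 z0 232.84 th -0.0139 dt -152.02 yaw 0.0046 roll -0.0101 | F1 0.3 F2 0.2 Fz -2.6 My -0.03 w 0.0131
[[4.8,-18.9,12.9,-0.1,1.5,0.0],[4.4,-18.9,13.0,-0.1,1.5,0.0],[4.1,-18.9,13.1,-0.1,1.5,0.0],[3.7,-18.9,13.2,-0.1,1.5,0.0],[3.4,-18.9,13.2,-0.1,1.5,0.0],[3.0,-18.9,13.3,-0.1,1.5,0.0],[2.6,-19.0,13.3,-0.1,1.5,0.0],[2.3,-19.0,13.4,-0.1,1.5,0.0]]
```

>>> {"op": "arm_command", "data": {"targets": [[5,-22,8,0,1.7,0],[5,-22,13,0,1.7,0],[4,-22,14,0,1.7,0],[4,-22,14,0,1.7,0],[4,-22,14,0,1.7,0],[3,-22,14,0,1.5,0],[3,-15,14,0,1.5,0],[0,0,0,0,0,0]]}}

```text
clock: 8.25
position: [0.5285, -0.3732, 0.1737]
tool_rot: [-3.129, -0.195, 0.14]
force: [-0.1, 0.0, -2.2]
grip_width: 0.0128
```

```bash
python3 - <<'E'
from h import *
where();go(27,75,.2,4)
E
```

```text
t8.25 x0 27.58 z0 123.93 th 0.1947 dt 11.67 yaw 0.0097 roll -0.0122 | F1 -0.1 F2 0.1 Fz -2.2 My 0.32 w 0.0128
[[-2.6,3.1,11.8,-0.2,0.1,0.1],[-2.6,3.0,11.8,-0.2,0.1,0.1],[-2.6,3.0,11.8,-0.2,0.1,0.1],[-2.6,3.0,11.8,-0.2,0.1,0.1]]
```

>>> {"op": "arm_command", "data": {"targets": [[-2.5,4,10,-0.3,0.1,0.2],[-2.5,4,12,-0.3,0.1,0.2],[-2.5,4,12,-0.2,0.1,0.1],[-2.5,1,12,-0.2,0,0],[0,0,0,0,0,0],[0,0,0,0,0,0]]}}

```text
clock: 8.85
position: [0.5293, -0.3883, 0.123]
tool_rot: [3.135, -0.199, 0.13]
force: [0.2, -0.7, -2.2]
grip_width: 0.0132
```

```bash
python3 - <<'E'
from h import *
where();go(27,60,.2,2);go(27,38,.2,5)
c,W=cloud('scene');side=cloud('side')[0]
save('pics/s3.png',np.hstack([cv2.resize(c[270:420,365:525],(400,375),interpolation=2),cv2.resize(side[70:190,235:375],(400,375),interpolation=2)]))
E
```

```text
t8.85 x0 26.67 z0 72.81 th 0.1992 dt -3.40 yaw -0.0000 roll 0.0060 | F1 0.1 F2 -0.7 Fz -2.2 My 0.35 w 0.0132
[[-1.1,-1.7,6.3,0.2,0.0,-0.0],[-1.1,-1.7,6.3,0.2,0.0,-0.0]]
[[-1.3,-0.7,6.8,0.1,0.0,-0.0],[-1.3,-0.7,6.8,0.1,0.0,-0.0],[-1.3,-0.7,6.8,0.1,0.0,-0.0],[-1.3,-0.7,6.8,0.1,0.0,-0.0],[-1.3,-0.7,6.8,0.1,0.0,-0.0]]
```

View pics/s3.png

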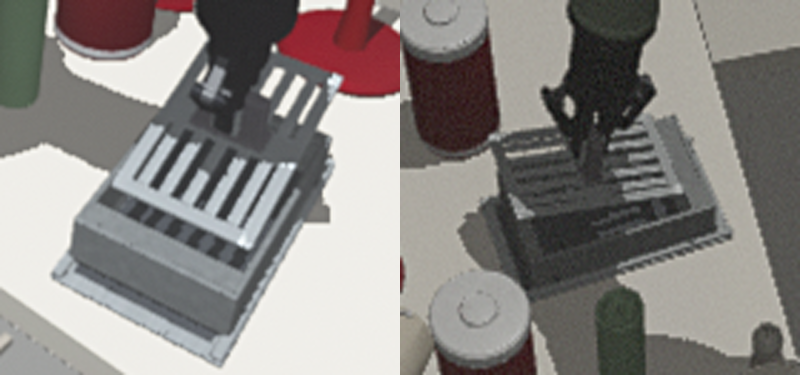

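The crops show the plate tilted with its low end inside the opening, just behind the wide lip. I'll centre it sideways, then lower it.

>>> {"op": "arm_command", "data": {"targets": [[-0.6,-2.5,2,0.3,0,0],[-0.6,-1,3,0.1,0,0],[0,0,0,0,0,0],[0,0,0,0,0,0]]}}

```text
clock: 9.35
position: [0.5294, -0.3845, 0.1191]
tool_rot: [-3.141, -0.201, 0.131]
force: [-0.5, 0.9, -2.4]
grip_width: 0.0128
```

```bash
python3 - <<'E'
from h import *
where();go(27.5,38,.2,6)
E
```

```text
t9.35 x0 27.34 z0 68.76 th 0.2011 dt 0.43 yaw 0.0010 roll -0.0003 | F1 -0.3 F2 1.0 Fz -2.4 My 0.33 w 0.0128
[[-1.0,0.1,5.0,-0.0,-0.0,0.0],[-1.0,0.1,5.0,-0.0,-0.0,0.0],[-1.0,0.1,5.0,-0.0,-0.0,0.0],[-1.0,0.1,5.0,-0.0,-0.0,0.0],[-1.0,0.1,5.0,-0.0,-0.0,0.0],[-1.0,0.1,5.0,-0.0,-0.0,0.0]]
```

>>> {"op": "arm_command", "data": {"targets": [[-1,0,5,0,0,0],[-1,0,5,0,0,0],[-1,0,5,0,0,0],[0,0,0,0,0,0]]}}

```text
clock: 9.75
position: [0.5295, -0.3844, 0.1025]
tool_rot: [-3.141, -0.201, 0.131]
force: [0.2, -0.5, -3.6]
grip_width: 0.013
```

>>> {"op": "arm_command", "data": {"targets": [[-1,0,5,0,0,0],[-1,0,5,0,0,0],[-1,0,4,0,0,0],[0,0,0,0,0,0]]}}

```text
clock: 10.15
position: [0.5292, -0.3844, 0.0865]
tool_rot: [-3.141, -0.201, 0.131]
force: [-0.5, 0.8, -2.9]
grip_width: 0.013
```

```bash
python3 - <<'E'
from h import *
where();go(5,38,.2,7)
E
```

```text
t10.15 x0 27.19 z0 36.21 th 0.2008 dt 0.56 yaw 0.0010 roll -0.0005 | F1 -0.4 F2 0.9 Fz -2.9 My 0.35 w 0.0130
[[-3.1,0.1,-0.9,-0.0,-0.0,0.0],[-3.1,0.1,-0.9,-0.0,-0.0,0.0],[-3.1,0.1,-0.9,-0.0,-0.0,0.0],[-3.1,0.1,-0.9,-0.0,-0.0,0.0],[-3.1,0.1,-0.9,-0.0,-0.0,0.0],[-3.1,0.1,-0.9,-0.0,-0.0,0.0],[-3.1,0.1,-0.9,-0.0,-0.0,0.0]]
```

>>> {"op": "arm_command", "data": {"targets": [[-2,0,-1.5,0,0,0],[-3,0,-1.5,0,0,0],[-3,0,-1,0,0,0],[-3,0,-0.6,0,0,0],[-2,0,-0.4,0,0,0],[0,0,0,0,0,0]]}}

```text
clock: 10.75
position: [0.5143, -0.3867, 0.0897]
tool_rot: [3.141, -0.201, 0.131]
force: [-1.1, -0.4, -2.2]
grip_width: 0.0129
```

```bash
python3 - <<'E'
from h import *
where();go(5,38.5,.2,4)
E
```

```text
t10.75 x0 12.06 z0 39.34 th 0.2013 dt 0.13 yaw 0.0007 roll 0.0002 | F1 -1.1 F2 -0.2 Fz -2.2 My 0.34 w 0.0129
[[-1.8,0.0,-0.1,0.0,-0.0,0.0],[-1.8,0.0,-0.1,0.0,-0.0,0.0],[-1.8,0.0,-0.1,0.0,-0.0,0.0],[-1.8,0.0,-0.1,0.0,-0.0,0.0]]
```

>>> {"op": "arm_command", "data": {"targets": [[-2,0,-0.2,0,0,0],[-2,0,-0.2,0,0,0],[-1.5,0,-0.2,0,0,0],[-1,0,0,0,0,0],[0,0,0,0,0,0]]}}

```text
clock: 11.25
position: [0.5074, -0.3876, 0.089]
tool_rot: [3.141, -0.201, 0.131]
force: [-0.3, 0.0, -2.0]
grip_width: 0.0131
```

```bash
python3 - <<'E'
from h import *
where()
E
```

```text
t11.25 x0 5.13 z0 38.59 th 0.2015 dt 0.13 yaw 0.0008 roll 0.0003 | F1 -0.3 F2 0.1 Fz -2.0 My 0.35 w 0.0131
```

>>> {"op": "arm_command", "data": {"targets": [[-1,0,-0.2,0,0,0],[-1,0,-0.2,0,0,0],[0,0,0,0,0,0]]}}

```text
clock: 11.55
position: [0.5053, -0.3879, 0.089]
tool_rot: [3.141, -0.201, 0.131]
force: [-1.0, -0.6, -2.7]
grip_width: 0.0134
```

>>> {"op": "arm_command", "data": {"targets": [[-1,0,-0.2,0,0,0],[0,0,0,0,0,0]]}}

```text
clock: 11.75
position: [0.5042, -0.388, 0.089]
tool_rot: [3.141, -0.202, 0.131]
force: [0.1, 0.1, -2.8]
grip_width: 0.0132
```

```bash
python3 - <<'E'
from h import *
where()
E
```

```text
t11.75 x0 1.97 z0 38.57 th 0.2015 dt 0.14 yaw 0.0010 roll 0.0003 | F1 0.1 F2 0.1 Fz -2.8 My 0.35 w 0.0132
```

>>> {"op": "arm_command", "data": {"targets": [[-0.8,0,-0.2,0,0,0],[0,0,0,0,0,0]]}}

```text
clock: 11.95
position: [0.5033, -0.3881, 0.089]
tool_rot: [3.141, -0.202, 0.131]
force: [0.2, -0.1, -2.8]
grip_width: 0.013
```

>>> {"op": "arm_command", "data": {"targets": [[-0.7,0,-0.1,0,0,0],[0,0,0,0,0,0]]}}

```text
clock: 12.15
position: [0.5026, -0.3882, 0.089]
tool_rot: [3.141, -0.202, 0.131]
force: [0.4, -0.5, -2.0]
grip_width: 0.0131
```

>>> {"op": "arm_command", "data": {"targets": [[-0.7,0,-0.1,0,0,0],[0,0,0,0,0,0]]}}

```text
clock: 12.35
position: [0.5019, -0.3883, 0.0889]
tool_rot: [3.141, -0.202, 0.131]
force: [-0.1, -0.8, -1.9]
grip_width: 0.0132
```

>>> {"op": "arm_command", "data": {"targets": [[-0.5,0,-0.1,0,0,0],[0,0,0,0,0,0]]}}

```text
clock: 12.55
position: [0.5018, -0.3883, 0.0891]
tool_rot: [3.141, -0.202, 0.131]
force: [-0.5, -0.2, -2.7]
grip_width: 0.0132
```

```bash
python3 - <<'E'
from h import *
where()
E
```

```text
t12.55 x0 -0.46 z0 38.62 th 0.2022 dt 0.17 yaw 0.0013 roll 0.0006 | F1 -0.5 F2 -0.1 Fz -2.7 My 0.27 w 0.0132
```

>>> {"op": "arm_command", "data": {"targets": [[-0.5,0,-0.1,0,0,0],[0,0,0,0,0,0]]}}

```text
clock: 12.75
position: [0.5017, -0.3883, 0.0892]
tool_rot: [3.141, -0.203, 0.131]
force: [1.9, 0.3, -3.0]
grip_width: 0.0134
```

```bash
python3 - <<'E'
from h import *
where()
E
```

```text
t12.75 x0 -0.55 z0 38.68 th 0.2028 dt 0.19 yaw 0.0015 roll 0.0008 | F1 1.9 F2 0.0 Fz -3.0 My 0.11 w 0.0134
```

Wall contact is felt: the tool stopped, F1 is about 2 N and the moment dropped. It came 1.5 mm deeper than the picture said, so I take S0 = 354.5. I'll back off and rotate level about the low end without touching.

```bash
sed -i 's/S0,T0=356.,/S0,T0=354.5,/' h.py; python3 - <<'E'
from h import *
where();go(1.7,38,.2,1);go(1.4,38,.15,4);go(1.2,38,.1,6)
E
```

```text
t12.75 x0 0.95 z0 38.68 th 0.2028 dt 0.19 yaw 0.0015 roll 0.0008 | F1 1.9 F2 0.0 Fz -3.0 My 0.11 w 0.0134
[[0.7,0.2,1.1,0.0,-0.2,0.1]]
[[0.4,0.0,1.5,0.0,-0.8,0.0],[0.5,0.0,1.5,0.0,-0.8,0.0],[0.5,0.0,1.5,0.0,-0.8,0.0],[0.5,0.0,1.5,0.0,-0.8,0.0]]
[[0.5,0.0,1.9,0.0,-1.0,0.0],[0.5,0.0,1.8,0.0,-1.0,0.0],[0.5,0.0,1.8,0.0,-1.0,0.0],[0.6,0.0,1.8,0.0,-1.0,0.0],[0.6,0.0,1.8,0.0,-1.0,0.0],[0.6,0.0,1.8,0.0,-1.0,0.0]]
```

>>> {"op": "arm_command", "data": {"targets": [[1,0.2,0,0,0,0],[0.4,0,1.4,0,-0.8,0],[0.5,0,1.5,0,-0.8,0],[0.5,0,1.5,0,-0.8,0],[0,0,0,0,0,0]]}}

```text
clock: 13.25
position: [0.5046, -0.3881, 0.0847]
tool_rot: [3.141, -0.156, 0.131]
force: [-0.1, -1.0, -2.5]
grip_width: 0.013
```

```bash
python3 - <<'E'
from h import *
where();go(1.1,38,.08,5)
E
```

```text
t13.25 x0 1.59 z0 38.58 th 0.1559 dt 0.03 yaw 0.0013 roll 0.0004 | F1 -0.2 F2 -1.0 Fz -2.5 My 0.25 w 0.0130
[[0.3,0.0,1.6,0.0,-0.9,0.0],[0.3,0.0,1.6,0.0,-0.9,0.0],[0.3,0.0,1.6,0.0,-0.9,0.0],[0.4,0.0,1.6,0.0,-0.9,0.0],[0.4,0.0,1.6,0.0,-0.9,0.0]]
```

>>> {"op": "arm_command", "data": {"targets": [[0.3,0,1.6,0,-0.9,0],[0.3,0,1.6,0,-0.9,0],[0.3,0,1.6,0,-0.9,0],[0.4,0,1.6,0,-0.8,0],[0,0,0,0,0,0]]}}

```text
clock: 13.75
position: [0.5072, -0.3874, 0.0778]
tool_rot: [3.141, -0.089, 0.132]
force: [0.2, 0.4, -2.5]
grip_width: 0.013
```

```bash
python3 - <<'E'
from h import *
where();go(.9,38,.04,4);go(.8,38,.0,6)
E
```

```text
t13.75 x0 1.37 z0 38.04 th 0.0888 dt 0.37 yaw 0.0020 roll 0.0004 | F1 0.3 F2 0.3 Fz -2.5 My 0.17 w 0.0130
[[0.2,0.1,1.2,0.0,-0.7,0.0],[0.2,0.1,1.2,0.0,-0.7,0.0],[0.3,0.1,1.2,0.0,-0.7,0.0],[0.3,0.1,1.2,0.0,-0.7,0.0]]
[[0.3,0.1,1.5,0.0,-0.8,0.0],[0.3,0.1,1.5,0.0,-0.8,0.0],[0.3,0.1,1.5,0.0,-0.8,0.0],[0.4,0.1,1.5,0.0,-0.8,0.0],[0.4,0.1,1.5,0.0,-0.8,0.0],[0.4,0.1,1.5,0.0,-0.8,0.0]]
```

>>> {"op": "arm_command", "data": {"targets": [[0.1,0.1,1.2,0,-0.7,0],[0.2,0.1,1.2,0,-0.7,0],[0.2,0.1,1.2,0,-0.7,0],[0,0,0,0,0,0]]}}

```text
clock: 14.15
position: [0.508, -0.3877, 0.0739]
tool_rot: [3.141, -0.049, 0.132]
force: [0.8, 0.5, -1.9]
grip_width: 0.0128
```

```bash
python3 - <<'E'
from h import *
where();go(.8,38,.0,4)
E
```

```text
t14.15 x0 0.65 z0 38.05 th 0.0490 dt 0.01 yaw 0.0018 roll 0.0004 | F1 0.9 F2 0.4 Fz -1.9 My 0.11 w 0.0128
[[0.4,0.0,1.2,0.0,-0.7,0.0],[0.4,0.0,1.2,0.0,-0.7,0.0],[0.4,0.0,1.2,0.0,-0.7,0.0],[0.4,0.0,1.2,0.0,-0.7,0.0]]
```

>>> {"op": "arm_command", "data": {"targets": [[0.4,0,1.2,0,-0.7,0],[0.3,0,1.2,0,-0.7,0],[0.3,0,1.2,0,-0.7,0],[0.3,0,1,0,-0.6,0],[0,0,0,0,0,0]]}}

```text
clock: 14.65
position: [0.5095, -0.3875, 0.0689]
tool_rot: [3.141, 0.002, 0.132]
force: [-0.4, -0.8, -2.6]
grip_width: 0.013
```

```bash
python3 - <<'E'
from h import *
where();go(9,37.5,.0,4)
E
```

```text
t14.65 x0 0.50 z0 38.18 th -0.0024 dt -0.03 yaw 0.0017 roll 0.0004 | F1 -0.5 F2 -0.7 Fz -2.6 My 0.03 w 0.0130
[[2.1,-0.0,0.1,0.0,0.0,0.0],[2.1,-0.0,0.1,0.0,0.0,0.0],[2.1,-0.0,0.1,0.0,0.0,0.0],[2.1,-0.0,0.1,0.0,0.0,0.0]]
```

Plate is level, in past the narrow lip. Now slide back +x.

>>> {"op": "arm_command", "data": {"targets": [[1.5,0,0.2,0,0.1,-0.1],[2,0,0.2,0,0,0],[2,0,0.2,0,0,0],[1.5,0,0,0,0,0],[0,0,0,0,0,0]]}}

```text
clock: 15.15
position: [0.517, -0.3866, 0.0684]
tool_rot: [3.141, 0.0, 0.133]
force: [0.1, 0.2, -2.3]
grip_width: 0.013
```

>>> {"op": "arm_command", "data": {"targets": [[1,0,0,0,0,0],[1,0,0,0,0,0],[0,0,0,0,0,0]]}}

```text
clock: 15.45
position: [0.5191, -0.3864, 0.0684]
tool_rot: [3.141, 0.0, 0.133]
force: [-0.6, -0.3, -2.4]
grip_width: 0.0131
```

```bash
python3 - <<'E'
from h import *
where()
E
```

```text
t15.45 x0 10.21 z0 37.42 th -0.0000 dt -0.17 yaw 0.0032 roll 0.0005 | F1 -0.7 F2 -0.2 Fz -2.4 My -0.07 w 0.0131
```

>>> {"op": "arm_command", "data": {"targets": [[0.5,0,0,0,0,0.2],[0,0,0,0,0,0]]}}

```text
clock: 15.65
position: [0.5196, -0.3863, 0.0685]
tool_rot: [3.141, 0.0, 0.129]
force: [0.4, 0.8, -2.4]
grip_width: 0.0131
```

>>> {"op": "arm_command", "data": {"targets": [[0.5,0,0,0,0,0],[0,0,0,0,0,0]]}}

```text
clock: 15.85
position: [0.52, -0.3864, 0.0684]
tool_rot: [3.141, 0.0, 0.129]
force: [-0.0, -1.1, -2.5]
grip_width: 0.0132
```

```bash
python3 - <<'E'
from h import *
where()
E
```

```text
t15.85 x0 11.07 z0 37.46 th -0.0002 dt -0.26 yaw -0.0009 roll 0.0005 | F1 -0.2 F2 -1.1 Fz -2.5 My -0.01 w 0.0132
```

>>> {"op": "arm_command", "data": {"targets": [[0.5,0,0,0,0,0],[0,0,0,0,0,0]]}}

```text
clock: 16.05
position: [0.52, -0.3864, 0.0684]
tool_rot: [3.141, 0.001, 0.129]
force: [1.5, -0.9, -2.8]
grip_width: 0.0132
```

>>> {"op": "arm_command", "data": {"targets": [[0.4,0,0,0,0,0],[0,0,0,0,0,0]]}}

```text
clock: 16.25
position: [0.52, -0.3865, 0.0684]
tool_rot: [3.141, 0.002, 0.129]
force: [-0.9, 0.9, -1.8]
grip_width: 0.0134
```

```bash
python3 - <<'E'
from h import *
where()
E
```

```text
t16.25 x0 11.07 z0 37.51 th -0.0015 dt -0.35 yaw -0.0013 roll 0.0002 | F1 -0.7 F2 1.0 Fz -1.8 My 0.16 w 0.0134
```

The plate stopped at x0 = 11.07, the narrow wall exactly where expected. I'll back off 0.6 mm and lower.

>>> {"op": "arm_command", "data": {"targets": [[-0.6,-0.3,0,0,0.1,0],[0,0,1.5,0,0,0],[0,0,1.5,0,0,0],[0,0,1.5,0,0,0],[0,0,0,0,0,0]]}}

```text
clock: 16.75
position: [0.5199, -0.386, 0.0634]
tool_rot: [3.141, -0.001, 0.129]
force: [-0.8, -0.3, -2.8]
grip_width: 0.0133
```

```bash
python3 - <<'E'
from h import *
where();go(10.4,30.5,0,4)
E
```

```text
t16.75 x0 11.08 z0 32.32 th 0.0012 dt 0.14 yaw -0.0010 roll 0.0003 | F1 -0.8 F2 -0.2 Fz -2.8 My 0.12 w 0.0133
[[-0.2,0.0,0.5,0.0,-0.0,-0.0],[-0.2,0.0,0.5,0.0,-0.0,-0.0],[-0.2,0.0,0.5,0.0,-0.0,-0.0],[-0.2,0.0,0.5,0.0,-0.0,-0.0]]
```

>>> {"op": "arm_command", "data": {"targets": [[-0.6,0,0,0,0,0],[0,0,0,0,0,0],[0,0,0.7,0,-0.1,0],[0,0,0.7,0,0,0],[0,0,0,0,0,0]]}}

```text
clock: 17.25
position: [0.5197, -0.386, 0.062]
tool_rot: [3.141, 0.0, 0.129]
force: [0.3, -0.6, -2.7]
grip_width: 0.0134
```

```bash
python3 - <<'E'
from h import *
where()
E
```

```text
t17.25 x0 10.80 z0 30.98 th -0.0001 dt 0.15 yaw -0.0008 roll 0.0004 | F1 0.2 F2 -0.7 Fz -2.7 My 0.02 w 0.0134
```

>>> {"op": "arm_command", "data": {"targets": [[-0.2,0,0.5,0,0,0],[0,0,0,0,0,0]]}}

```text
clock: 17.45
position: [0.5195, -0.386, 0.0614]
tool_rot: [3.141, 0.0, 0.129]
force: [0.1, -0.8, -2.9]
grip_width: 0.0131
```

>>> {"op": "arm_command", "data": {"targets": [[0,0,0.5,0,0,0],[0,0,0,0,0,0]]}}

```text
clock: 17.65
position: [0.5196, -0.3861, 0.0614]
tool_rot: [3.141, -0.0, 0.129]
force: [0.1, 0.7, -2.1]
grip_width: 0.0133
```

```bash
python3 - <<'E'
from h import *
where()
E
```

```text
t17.65 x0 10.70 z0 30.35 th 0.0002 dt 0.06 yaw -0.0008 roll 0.0005 | F1 0.2 F2 0.6 Fz -2.1 My -0.02 w 0.0133
```

The descent stopped at TCP z 61.4 mm, which is the grasp height of 31.4 plus 30 mm, so the plate is seated on the ledges and level. Releasing.

>>> {"op": "arm_command", "data": {"targets": [[0,0,0,0,0,0],[0,0,0,0,0,0],[0,0,0,0,0,0],[0,0,0,0,0,0],[0,0,0,0,0,0]], "grip": 60}}

```text
clock: 18.15
position: [0.5199, -0.3865, 0.0617]
tool_rot: [3.14, -0.001, 0.129]
force: [0.6, 0.0, 1.5]
grip_width: 0.0512
```

>>> {"op": "arm_command", "data": {"targets": [[0,0,-5,0,0,0],[0,0,-20,0,0,0],[0,0,-30,0,0,0],[0,0,-40,0,0,0],[0,0,-40,0,0,0],[0,40,-30,0,0,0],[0,40,-20,0,0,0],[0,0,0,0,0,0]]}}

```text
clock: 18.95
position: [0.5298, -0.466, 0.2561]
tool_rot: [3.14, 0.0, 0.131]
force: [-0.8, 0.1, 0.0]
grip_width: 0.0511
```

```bash
python3 - <<'E'
from h import *;from m import rect
where();c,W=cloud('wrist');save('pics/w4.png',c)
W=W.reshape(-1,3);W=W[~np.isnan(W).any(1)];s=W[:,:2]@E1*1000-S0;t=W[:,:2]@E2*1000-T0
k=(abs(t)<57)&(s>26)&(s<200)&(W[:,2]>.025)&(W[:,2]<.045);P=W[k]
A=np.c_[s[k],t[k],np.ones(k.sum())];z=P[:,2]*1000
for i in range(3):
    co=np.linalg.lstsq(A,z,rcond=None)[0];g=abs(z-A@co)<2;A,z=A[g],z[g]
print('plate top plane slopes',co[:2],'z at centre',co@[110,0,1],len(z))
k=(abs(t)<60)&(abs(s-110)<70)&(W[:,2]>.065)&(W[:,2]<.1);print('grip',rect(W[k]),'s,t',s[k].mean(),t[k].mean(),np.median(W[k,2]))
k=(s>-8)&(s<220)&(abs(t)<75)&(W[:,2]>.05)&(W[:,2]<.062);print('frame z',np.median(W[k,2]))
E
```

```text
t18.95 x0 10.50 z0 225.14 th -0.0002 dt -80.46 yaw 0.0012 roll 0.0014 | F1 -0.7 F2 0.2 Fz 0.0 My 0.01 w 0.0511
plate top plane slopes [-0.0007  0.0005] z at centre 35.866452294142775 13765
grip (array([ 520.5, -386.4]), array([13.6, 55.7]), 7.2) s,t 111.46963455246299 0.35198107130815753 0.0858782074082392
frame z 0.05803924254279147
```

View pics/w4.png

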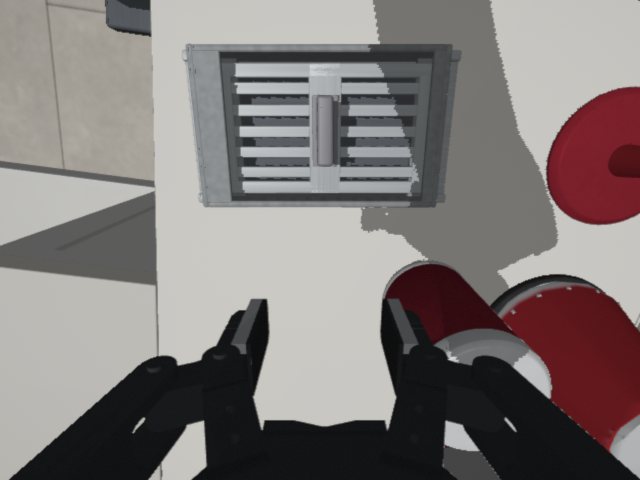

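The wrist view shows the plate flat under both lips at (325,128), with the gripper clear. The fitted top plane is level (slopes below 0.001) and the underside is at about 30 mm once the camera's +1 mm bias is removed. Handing in.

```bash
python3 -c "
from h import *
bot.job_done()"
```

```text
the job is handed in; nothing more can be done
```

The drain plate is in the tray, lying flat on the ledges under both lips, and the job was handed in after about 19 s of the 58 s.

- **How it went:** I gripped the plate by its upright and carried it over with clearance. I tilted it 0.2 rad and slid its low end under the wide lip until it touched the wall at about 2 N. I levelled it past the narrow lip and slid it back to the other wall. Then I backed off 0.3–0.4 mm, lowered it until it stopped, and let go.
- **Last checks:**
  - **Level:** slopes were under 0.001 rad.
  - **Height:** the underside is at about 30 mm by touch. The camera agrees once its 1 mm height bias, seen on the frame top, is removed.
  - **Place:** the grip is where I released it to within 1 mm, and the gripper is clear with no force reading.
  - **Force:** wrist force readings stayed within a few newtons throughout; the contact force itself was not measured.
- **Disagreements:** the felt wide wall was 1.5 mm deeper than the picture showed, and I corrected for it. My first back-off from the narrow wall barely moved the plate, so I repeated it.
- **Not measured:** I did not measure the bystanders at the end. The arm had clearance over all of them. I did not measure the plate's centre against the tray base either. With the frame's 10 mm play it can be at most 15.5 mm off.

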